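# Turn the parts carousel by its pegs

### The job

Bring the drill chuck on the parts carousel to the pick-up place: push the upright pegs at the ends of the wheel's spokes gently round with a fingertip until the chuck stands squarely in line with the arrow on the carousel's fixed foot, right behind the arrow's head, and leave the wheel at rest there. Do not pinch a peg, do not touch, lift or tip the chuck or the jars that ride on the wheel, and leave the other things on the bench where they are.

Things in the scene. Friction and masses are not known exactly. Their poses are not given: they have to be found in the camera images.
- carousel_base: fixed steel foot of the carousel, a disc 140 mm across, 10 mm high, on the bench; origin on the wheel's axis at bench height, z up. Its own -x is the arrow side, roughly towards the robot (up to 0.45 rad askew): there a flat tongue 40 mm wide, 6 mm high runs out to 170 mm from the axis, with a flat aluminium arrow on it whose head points back at the axis
- wheel (a joint): angle of the wheel on its vertical axis, rad, growing counter-clockwise seen from above; 0 wherever the wheel stands at the start (a random angle: see peg_0 for where its spokes are). No end stops within two turns; light friction (0.5 to 1 N at a peg); the wheel stays where it is left. Pushing a peg sideways turns it
- hub (a point): point on the wheel's axis, on the top of its aluminium disc (184 mm across), 34 mm above the bench; a steel cap 14 mm high stands there. The disc has four round pockets (ring lips 4 mm high, 62 mm wide inside), centres 56 mm from the axis at 0, 90, 180, 270 degrees from peg_0
- pickup (a point): fixed pick-up point: 56 mm from the axis in the arrow's direction, at the height of the disc's top (34 mm). (A fixed bench vice, taller than the wheel, stands near the robot to the left of the arrow side; the wheel's far left side has free room for a hand.)
- peg_0 (a point): centre of the top of one peg; it turns with the wheel. Six steel spokes 10 mm thick, 28 mm above the bench, every 60 degrees, reach past the disc, each ending in an upright round peg 14 mm thick, 128 mm from the axis, standing from 24 to 72 mm above the bench
- drill_chuck: the drill chuck, dark tapered steel body about 42 mm thick and 58 mm high with a small stub at its side (51 mm over it), standing loose in one of the four pockets; origin at the centre of its underside
- grease_jar: dark lidded jar, 53 mm across, 47 mm high, loose in another pocket; origin at the centre of its underside
- wax_jar: glass jar with a tin lid, 58 mm across, 58 mm high, loose in another pocket; origin at the centre of its underside
- white_tub: white lidded tub, 65 mm across its lid, 50 mm high, loose in another pocket; origin at the centre of its underside
- wood_wedge: bystander: wooden wedge 34x100x28 mm, lying on the bench; origin under its centre
- tape_green: bystander: ring of masking tape 72 mm across, 18 mm high; origin under its centre
- solvent_bottle: bystander: white bottle with a long nozzle, 53 mm across, 178 mm high; origin under its centre
- iron_head_2: bystander: iron golf-club head lying flat, 77x119x16 mm; origin under its centre
- green_tin: bystander: flat tin 74 mm across, 32 mm high; origin under its centre
- yellow_bottle: bystander: yellow bottle 47 mm across, 153 mm high; origin under its centre
Things that resemble listed ones, but are neither listed nor needed, are in the scene too. Leave any blue look-alike of the wax_jar alone. What is shaped like the white_tub but pink is not meant.

How it is judged:
At the end, for the whole second after the job is handed in: The chuck's centre is within 9 mm sideways of the arrow's line and within 16 mm of the pick-up point, the wheel and chuck are at rest, and all four things still stand upright in their pockets (y of drill_chuck in the frame of carousel_base between -0.009 and 0.009 m and horizontal distance between drill_chuck and pickup below 0.016 m and velocity of joint wheel between -0.03 and 0.03 rad/s and linear speed of drill_chuck below 0.01 m/s and not (height (world z) of drill_chuck above 0.046 m or height (world z) of drill_chuck below 0.028 m or angle between drill_chuck's own z axis and vertical above 0.25 rad or horizontal distance between drill_chuck and hub above 0.075 m or horizontal distance between drill_chuck and hub below 0.037 m) and not (height (world z) of grease_jar above 0.046 m or height (world z) of grease_jar below 0.028 m or angle between grease_jar's own z axis and vertical above 0.25 rad or horizontal distance between grease_jar and hub above 0.075 m or horizontal distance between grease_jar and hub below 0.037 m) and not (height (world z) of wax_jar above 0.046 m or height (world z) of wax_jar below 0.028 m or angle between wax_jar's own z axis and vertical above 0.25 rad or horizontal distance between wax_jar and hub above 0.075 m or horizontal distance between wax_jar and hub below 0.037 m) and not (height (world z) of white_tub above 0.046 m or height (world z) of white_tub below 0.028 m or angle between white_tub's own z axis and vertical above 0.25 rad or horizontal distance between white_tub and hub above 0.075 m or horizontal distance between white_tub and hub below 0.037 m)); the robot touches nothing.
It fails at once if the drill chuck or a jar is lifted, tipped or taken out of its pocket ((height (world z) of drill_chuck above 0.046 m or height (world z) of drill_chuck below 0.028 m or angle between drill_chuck's own z axis and vertical above 0.25 rad or horizontal distance between drill_chuck and hub above 0.075 m or horizontal distance between drill_chuck and hub below 0.037 m) or (height (world z) of grease_jar above 0.046 m or height (world z) of grease_jar below 0.028 m or angle between grease_jar's own z axis and vertical above 0.25 rad or horizontal distance between grease_jar and hub above 0.075 m or horizontal distance between grease_jar and hub below 0.037 m) or (height (world z) of wax_jar above 0.046 m or height (world z) of wax_jar below 0.028 m or angle between wax_jar's own z axis and vertical above 0.25 rad or horizontal distance between wax_jar and hub above 0.075 m or horizontal distance between wax_jar and hub below 0.037 m) or (height (world z) of white_tub above 0.046 m or height (world z) of white_tub below 0.028 m or angle between white_tub's own z axis and vertical above 0.25 rad or horizontal distance between white_tub and hub above 0.075 m or horizontal distance between white_tub and hub below 0.037 m)).
It fails at once if the robot touches the drill chuck or a jar on the wheel (contact force between any of the fingers, the arm and drill_chuck above 0.5 N or contact force between any of the fingers, the arm and grease_jar above 0.5 N or contact force between any of the fingers, the arm and wax_jar above 0.5 N or contact force between any of the fingers, the arm and white_tub above 0.5 N).
It fails at once if another thing on the bench is moved more than 15 mm (distance of any of wood_wedge, tape_green, solvent_bottle, iron_head_2, green_tin, yellow_bottle from where it was at the start of the episode above 0.015 m).
It fails at once if a peg or anything else is pinched or shoved hard (more than 18 N) (contact force between the fingers and anything else above 18 N).
It also fails if it takes over 72 s, if anything falls off the work surface, if the arm or the gripper's body presses on something with over 40 N, if the wrist force passes 120 N, or if a joint passes its speed limit or range.

### The arm

A 6-joint arm with a two-finger parallel gripper is mounted at the origin on a cart in front of the work surface, level with it; the furniture and walls round the work are solid. World frame = base frame: x ahead of the robot, y to its left, z up, the work surface at z = 0. Lengths are in m, angles in rad, forces in N, time in s.
With the tool pointing down it reaches from about 0.225 to 0.875 m from the base axis. Payload 3.4 kg.
Tool frame: the origin (TCP) lies on the centre line of the jaws, within the pads' length; the fingertips stand 8 mm ahead of it and the grasp point (between the pads) lies 11 mm behind it; z points along the fingers, y is the line along which they close (so a half turn about z gives the same grasp; the last joint's range is limited). The gripper opens to 85 mm and grips with 20 to 120 N. Pads are 22 mm wide; open, the fingers measure 114 mm over their backs; the gripper's body (76 mm by 85 mm) begins 54 mm behind the grasp point. The pads swing forward as they close: fully open they stand 13 mm farther back than shut.
Start: joints at [1.108, 0.276, 1.505, -0, 1.361, -0.121], TCP at [0.193, 0.542, 0.239] pointing down, gripper open.
Joint ranges: [-2.89, 2.89], [-0.75, 2.08], [0.22, 2.7], [-1.18, 4.32], [0.11, 2.71], [-2.7, 2.7]. Speed limits (rad/s): [2.57, 2.57, 3.14, 3.14, 3.14, 3.14].

### API

Orientations are given as a unit quaternion [w, x, y, z].
In Python, from bench import ctrl gives the robot as it stands.
- The arm moves only by the tool move_arm, never from a script. Its argument "deltas" is text: rows parted by semicolons, each of 5 numbers parted by spaces: the shift along the tool's x, y, z in units of 60 mm (1.0 is 60 mm), then the turn about the tool's z in units of 5 degrees (1.0 is 5 degrees), then the finger opening in mm, from 0 to 85.4. A call has 1 to 20 rows; each row shifts and turns the commanded pose from where the row before left it, along the tool's axes as they then stand; what a row does not reach is not made up. A row lasts 1/8 s, in which the tool goes at most 62.5 mm and 10.7 degrees, less where a joint would pass 70% of its speed; a pose out of reach is approached as far as the arm can. A call is refused whole if a number of a shift passes 1 or a number of a turn 1, either way. A call with a gripper value outside its range is refused whole. The fingers move at their own pace and stop on an object; "squeeze" is the grip in N (left out, the last holds). Time passes only in rows, so rows that do not move let the fingers close. It gives the time, the measured TCP pose, the force, the opening and the grip force at its end, in the units of the state.
- ctrl.get_state(): the state, without advancing time (a new reading comes with each control period).
- ctrl.camera(name): name is "side" or "top" or "wrist"; returns a dict with "img" (420x560x3 uint8, red, green, blue), "vfov" (degrees; the focal length in pixels is half the picture's height over the tangent of half this angle, whatever the lens; pixels are square), "cx", "cy" (the principal point, pixels), "xyz" and "attitude" of the camera in the world; the wrist camera has in their place "hand_eye" (4x4, takes a point from camera to tool coordinates, whose origin is the TCP and whose axes are the flange's). Camera axes: x right, y down, z forward; pixel columns grow to the right and rows downward; lengths in m; the calibration is good to about 2 mm. A picture is of the moment at which its call begins: read the wrist's pose just before it. There is no depth.
- ctrl.hand_in(): hands the job in; it is judged then, once.
The state is a dict: "time": time; "qpos": joint angles; "joint_velocities": joint speeds; "effort": joint torques, N m; "ee_pos": TCP position; "tcp_rot": TCP orientation; "wrist_force": force on the tool from outside, world axes, zero at the start; "ft_torque": the same for the moment, N m; "width": finger opening in m; "grip_force": force on a finger pad.
Only numpy, scipy, OpenCV 4.12 (cv2) and the standard library are available. Lean on these libraries where they do the work, as an engineer would, in place of code of your own. Each camera call takes 0.05 s, during which the arm holds its last target. There are 200 camera calls.

## Working session

There is one attempt and no reset: what is moved stays moved. The work goes in short steps, Python scripts to look and compute and a tool call to move; the robot and the scene stay as the last step left them, time stands still between calls to the robot, and variables do not carry over. Pictures are saved under pics/ and viewed, at most 10 in all, crops included, and the job is handed in when it is done.

Besides the shell and the picture viewer there is one more tool, called after "Call:" as name(argument=value, ...) on one line, values as JSON. move_arm: Moves the arm, as the interface text tells. Its arguments: {"type":"object","properties":{"deltas":{"type":"string"},"squeeze":{"type":"number"}},"required":["deltas"]}

```bash
mkdir -p pics
cat > h.py <<'E'
from bench import ctrl
import numpy as np, cv2
from scipy.spatial.transform import Rotation as R
def rot(q):
    q=np.array(q,float)
    return q if q.shape==(3,3) else R.from_quat(np.r_[q[1:],q[0]]).as_matrix()
def cam(name):
    s=ctrl.get_state(); c=ctrl.camera(name); c['state']=s
    h,w=c['img'].shape[:2]; c['f']=h/2/np.tan(np.radians(c['vfov'])/2)
    if 'hand_eye' in c:
        T=np.array(c['hand_eye']); Rt=rot(s['tcp_rot'])
        c['R']=Rt@T[:3,:3]; c['t']=np.array(s['ee_pos'])+Rt@T[:3,3]
    else: c['R']=rot(c['attitude']); c['t']=np.array(c['xyz'])
    return c
def at(c,u,v,z):
    d=c['R']@np.array([(u-c['cx'])/c['f'],(v-c['cy'])/c['f'],1]); return c['t']+d*(z-c['t'][2])/d[2]
def pix(c,p):
    q=c['R'].T@(np.array(p)-c['t']); return c['f']*q[:2]/q[2]+[c['cx'],c['cy']]
E
python3 - <<'E'
from h import *
import pickle
C={}
for n in ('top','side'):
    c=cam(n); C[n]=c; print(n,c['vfov'],c['cx'],c['cy'],c['xyz'],c['attitude'])
    cv2.imwrite(f'pics/{n}0.png',cv2.resize(c['img'][:,:,::-1],(784,588),interpolation=cv2.INTER_CUBIC))
pickle.dump(C,open('c0.pkl','wb')); print(ctrl.get_state())
E
```

```text
top 43.37265297909503 289.35442235303975 207.25440942465127 [ 0.37828989 -0.32911716  1.80805782] [ 0.02303544 -0.70167511  0.71136255 -0.03293531]
side 53.603004422619854 279.7440443283366 211.32422084431883 [0.30294169 0.51006561 0.79018785] [ 0.06269301 -0.1227022   0.89443835 -0.42543365]
{'time': 0.1, 'qpos': array([ 1.10794951e+00,  2.76555785e-01,  1.50600611e+00, -5.57019654e-06,
        1.36067918e+00, -1.20990310e-01]), 'joint_velocities': array([ 0.0005929 , -0.00045928, -0.00157079, -0.00107847, -0.00094159,
       -0.00097196]), 'effort': array([ 1.89668674e-03, -4.17698300e+01, -2.46403295e+01, -2.10135472e-04,
        5.81883898e-03, -2.67603262e-06]), 'ee_pos': array([0.19256157, 0.54132314, 0.23851265]), 'tcp_rot': array([-2.34590862e-04,  1.70096517e-01,  9.85427063e-01, -7.90122617e-04]), 'wrist_force': array([-0.60728066,  0.03692161,  0.12335622]), 'ft_torque': array([ 0.03992026,  0.030724  , -0.00915041]), 'grip_force': 0.0, 'width': 0.0858649142235651}
```

View pics/top0.png

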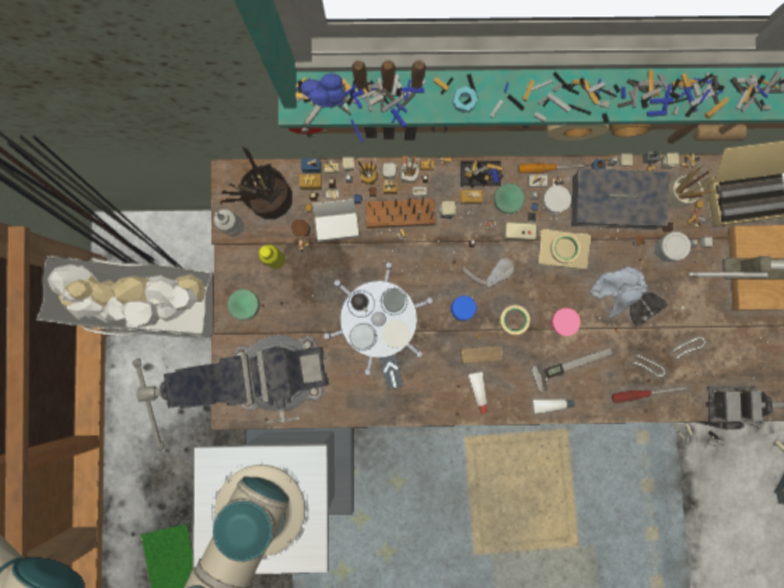

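View pics/side0.png

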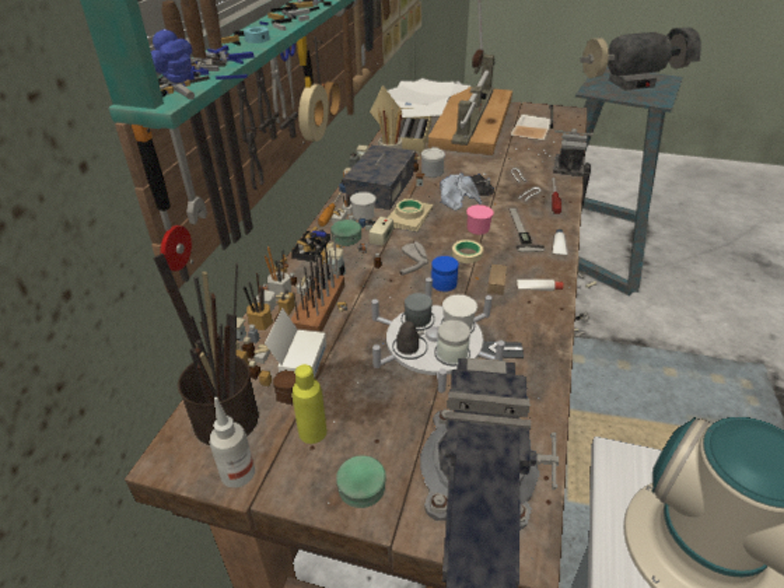

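The top view shows the wheel at about (380,320), chuck at (360,301) upper left, arrow at (392,375). In the side view the chuck is at (408,340), and the vice blocks the near left. I'll enlarge both.

Run:
```python
from h import *
import pickle
C=pickle.load(open('c0.pkl','rb'))
for n,(x,y,w,h,k) in {'top':(228,184,88,100,6),'side':(255,200,125,85,6)}.items():
    cv2.imwrite(f'pics/{n}1.png',cv2.resize(C[n]['img'][y:y+h,x:x+w,::-1],None,fx=k,fy=k,interpolation=cv2.INTER_CUBIC))
c=C['top']
print(at(c,380/1.4,320/1.4,.034),at(c,388/1.4,265/1.4,.072), pix(c,[0,0,0])*1.4,pix(c,[.193,.542,.239])*1.4)
for u,v in [(268,255),(243,304),(300,345),(320,390)]: print(at(c,u/1.4,v/1.4,0.05))
```

```text
[ 0.44787292 -0.29376032  0.034     ] [ 0.57598984 -0.31490191  0.072     ] [259.54939726 509.56171711] [-22.7985042  444.29050072]
[ 0.60616476 -0.02845662  0.05      ]
[0.48970598 0.03072659 0.05      ]
[ 0.3906696  -0.10410546  0.05      ]
[ 0.28423171 -0.15083229  0.05      ]
```

View pics/top1.png

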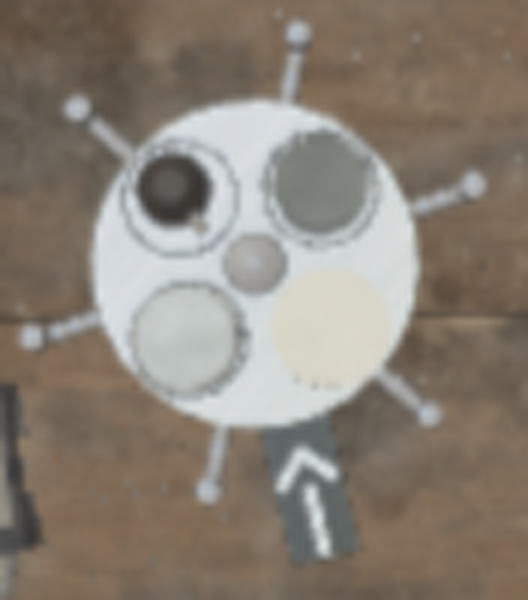

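View pics/side1.png

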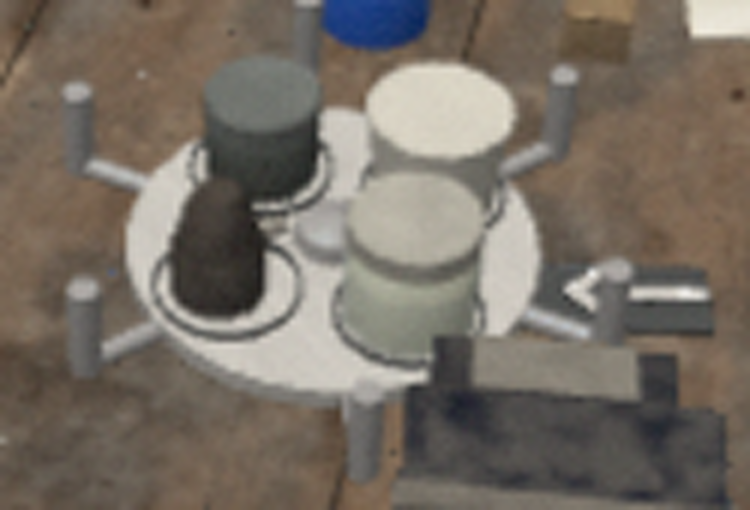

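Run:
```python
from h import *
import pickle
C=pickle.load(open('c0.pkl','rb')); c=C['top']; s=C['side']
T=lambda u,v,z: at(c,(u+.5)/6-.5+228,(v+.5)/6-.5+184,z)[:2]
S=lambda u,v,z: at(s,(u+.5)/6-.5+255,(v+.5)/6-.5+200,z)[:2]
def fit(P):
    P=np.array(P); a=np.linalg.lstsq(np.c_[2*P,np.ones(len(P))],(P**2).sum(1),rcond=None)[0]
    return a[:2],np.sqrt(a[2]+a[:2]@a[:2])
P=[T(*p,.072) for p in [(297,33),(475,184),(430,412),(207,491),(33,337),(78,107)]]
h,r=fit(P);print('top hub',h,r,[np.round(np.degrees(np.arctan2(*(p-h)[::-1])),1) for p in P],np.round(P,3).tolist())
Q=[S(*p,.072) for p in [(77,91),(565,75),(617,268),(365,393),(82,290)]]
h2,r2=fit(Q);print('side hub',h2,r2,[np.round(np.degrees(np.arctan2(*(p-h2)[::-1])),1) for p in Q],np.round(Q,3).tolist())
print('disc centre',T(255,263,.034))
mid=lambda a,b:(T(*a,.006)+T(*b,.006))/2
e=mid((297,562),(357,547)); m=mid((262,428),(327,418)); tip=T(300,448,.006); tail=T(323,555,.006)
for n,p in dict(end=e,m=m,tip=tip,tail=tail).items(): print(n,p,np.linalg.norm(p-h),np.degrees(np.arctan2(*(p-h)[::-1])))
print('axisdir',np.degrees(np.arctan2(*(e-m)[::-1])),np.degrees(np.arctan2(*(tail-tip)[::-1])))
print('side tongue', [S(*p,.006) for p in [(713,270),(713,330)]], 'tip/tail',S(565,288,.006),S(712,292,.006))
for n,p in dict(chtop=T(172,188,.085),pocket=T(181,198,.038),sidepocket=S(226,282,.038),sidebase=S(218,290,.034)).items():
    d=p-h; print(n,p,np.linalg.norm(d),np.degrees(np.arctan2(d[1],d[0])))
# things
for n,u,v,z in [('yellow',268,255,.1),('greentin',243,304,.032),('vice corner jaw TR',325,345,.1),('viceBR',325,388,.1),('blue',463,308,.05)]: print(n,at(c,u/1.4,v/1.4,z)[:2])
print('side vice top corners',[S(*p,.1) for p in [(435,338),(675,352)]])
```

```text
top hub [ 0.45185464 -0.28943342] 0.12782887880411944 [np.float64(-11.5), np.float64(-71.8), np.float64(-131.5), np.float64(167.9), np.float64(108.5), np.float64(48.2)] [[0.577, -0.315], [0.492, -0.411], [0.368, -0.385], [0.326, -0.263], [0.411, -0.168], [0.537, -0.194]]
side hub [ 0.45281981 -0.29030892] 0.1282703074694712 [np.float64(-11.9), np.float64(-131.8), np.float64(168.8), np.float64(107.9), np.float64(48.5)] [[0.578, -0.317], [0.367, -0.386], [0.327, -0.266], [0.413, -0.168], [0.538, -0.194]]
disc centre [ 0.45181273 -0.28928919]
end [ 0.28781308 -0.32743141] 0.1683849179911343 -166.95822099483172
m [ 0.36203514 -0.30999877] 0.0921437834491152 -167.10367105585675
tip [ 0.34789345 -0.31293237] 0.10658390888404345 -167.26314128213122
tail [ 0.28756526 -0.32516434] 0.16813001131030877 -167.72995372516604
axisdir -166.78243386407837 -168.53825810665006
side tongue [array([ 0.2876656 , -0.34699192]), array([ 0.28366801, -0.30844057])] tip/tail [ 0.35045938 -0.31760749] [ 0.28660656 -0.33249919]
chtop [ 0.49115686 -0.2457273 ] 0.05877830876320603 48.036908347094
pocket [ 0.48856506 -0.24842944] 0.05503617595482638 48.1622568979769
sidepocket [ 0.49040385 -0.24868003] 0.05609706058975439 46.592101579780675
sidebase [ 0.49349844 -0.24696598] 0.05947847611885529 45.56104136953977
yellow [ 0.59968389 -0.03700755]
greentin [0.49084672 0.03441088]
vice corner jaw TR [ 0.38950367 -0.16791807]
viceBR [ 0.29128208 -0.16736048]
blue [ 0.4731322  -0.49216171]
side vice top corners [array([ 0.38910496, -0.17741918]), array([ 0.29879211, -0.19445545])]
```

Call:
move_arm(deltas="0 0 -0.5 0 0; 0 0 -0.5 0 0; -0.5 -0.55 0 0 0; -0.6 -0.65 0 0 0; -0.6 -0.65 0 0 0; -0.6 -0.65 0 0 0; -0.6 -0.65 0 0 0; -0.6 -0.65 0 0 0; -0.6 -0.65 0 0 0; -0.6 -0.65 0 0 0; -0.6 -0.65 0 0 0; -0.6 -0.65 0 0 0; -0.6 -0.65 0 0 0; -0.6 -0.65 0 0 0; -0.6 -0.65 0 0 0; -0.6 -0.65 0 0 0; -0.6 -0.65 0 0 0; -0.6 -0.65 0 0 0; -0.6 -0.65 0 0 0; -0.6 -0.65 0 0 0", squeeze=20)

```text
time: 2.6
ee_pos: [0.5647, -0.3307, 0.2986]
tcp_rot: [-0.0, 0.17, 0.985, 0.0]
wrist_force: [0.7, 0.5, 0.1]
width: -0.0001
grip_force: 0.0
```

Call:
move_arm(deltas="0 0 0 1 0;0 0 0 1 0;0 0 0 1 0;0 0 0 1 0;0 0 0 1 0;0 0 0 1 0;0 0 0 1 0;0 0 0 1 0;0 0 0 1 0;0 0 0 1 0;0 0 0 1 0;0 0 0 1 0;0 0 0 1 0;0 0 0 1 0;0 0 0 1 0;0 0 0 1 0;0 0 0 0.4 0;0 0 0 0 0")

```text
time: 4.85
ee_pos: [0.5642, -0.3291, 0.299]
tcp_rot: [-0.0, 0.775, 0.632, -0.0]
wrist_force: [0.1, -0.4, -0.1]
width: -0.0
grip_force: 0.0
```

```bash
cat >> h.py <<'E'
def togo(x,y,z,yaw):
    s=ctrl.get_state(); Rt=rot(s['tcp_rot']); p=np.array(s['ee_pos'])
    yw=np.degrees(np.arctan2(Rt[1,0],Rt[0,0])); print(s['time'],p.round(4),'yaw',yw.round(2),'z',Rt[:,2].round(3),'w',s['width'],'q6',s['qpos'][5].round(2))
    print('units',(Rt.T@(np.array([x,y,z])-p)/.06).round(3),'turn',((yw-yaw+180)%360-180)/5)
E
python3 - <<'E'
from h import *
togo(.570,-.3525,.2,78.5)
c=cam('wrist'); print(c['hand_eye'])
cv2.imwrite('pics/w2.png',c['img'][:,:,::-1])
for p in [(.5776,-.3153,.072),(.4523,-.2898,.048)]: print(pix(c,p))
E
```

```text
4.85 [ 0.5642 -0.3291  0.299 ] yaw 78.46 z [-0.  0. -1.] w -8.018588675761474e-06 q6 -0.43
units [-0.363  0.173  1.649] turn -0.00886399093367345
[[ 5.49221332e-05 -9.60053337e-01 -2.79817061e-01  7.14564265e-02]
 [ 9.99999990e-01  8.96511147e-05 -1.11314582e-04 -1.57816839e-03]
 [ 1.31953847e-04 -2.79817052e-01  9.60053332e-01 -1.35014840e-01]
 [ 0.00000000e+00  0.00000000e+00  0.00000000e+00  1.00000000e+00]]
[292.24797179 157.78898204]
[178.77486487 154.63263318]
```

View pics/w2.png

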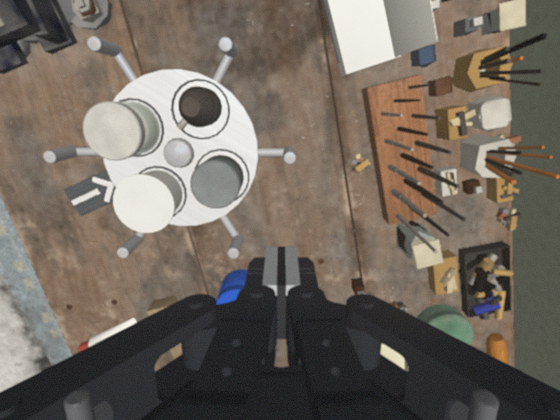

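The wrist view confirms the model: the peg is seen at (291,156) against a predicted (292,158), and the hub at (178,152). I'll lower behind this peg and start pushing.

Call:
move_arm(deltas="-0.36 0.17 0 0 0; 0 0 0.5 0 0; 0 0 0.5 0 0; 0 0 0.5 0 0; 0 0 0.5 0 0; 0 0 0.5 0 0; 0 0 0.5 0 0; 0 0 0.4 0 0; 0 0 0.3 0 0; 0 0 0.28 0 0; 0 0 0 0 0; 0 0 0 0 0")

```text
time: 6.4
ee_pos: [0.5705, -0.3528, 0.0612]
tcp_rot: [0.001, 0.775, 0.632, 0.0]
wrist_force: [0.2, 0.8, 0.3]
width: 0.0002
grip_force: 0.0
```

Run:
```python
from h import *
togo(.570,-.3525,.06,78.5)
```

```text
6.4 [ 0.5705 -0.3528  0.0612] yaw 78.42 z [ 0.001 -0.001 -1.   ] w 0.0001558341244418486 q6 -0.46
units [ 0.003 -0.01   0.02 ] turn -0.015141061719236858
```

Call:
move_arm(deltas="0.06 0 0 0 0;0.06 0 0 0 0;0.06 0 0 0 0;0.06 0 0 0 0;0.04 0 0 0 0;0.04 0 0 0 0;0.093 0.011 0 -0.5 0;0.093 0.011 0 -0.5 0;0.093 0.011 0 -0.5 0;0.093 0.011 0 -0.5 0;0.093 0.011 0 -0.5 0;0.093 0.011 0 -0.5 0;0.093 0.011 0 -0.5 0;0.093 0.011 0 -0.5 0;0 0 0 0 0;0 0 0 0 0")

```text
time: 8.4
ee_pos: [0.5811, -0.2893, 0.0604]
tcp_rot: [-0.0, 0.653, 0.757, -0.0]
wrist_force: [-0.3, 0.1, 0.8]
width: -0.0002
grip_force: 0.0
```

```bash
cat >> h.py <<'E'
H=np.array([.4523,-.2898])
def pegs():
    c=cam('top'); g=cv2.resize(c['img'],None,fx=4,fy=4,interpolation=cv2.INTER_CUBIC).astype(float).mean(2)
    g=cv2.GaussianBlur(g,(0,0),5)
    def val(th,r,z=.072):
        u=pix(c,[*(H+r*np.array([np.cos(th),np.sin(th)])),z])*4+1.5
        return g[int(round(u[1])),int(round(u[0]))]
    A=np.radians(np.arange(0,60,.25))
    sc=np.array([sorted(val(a+k*np.pi/3,.128)+.7*val(a+k*np.pi/3,.105,.028) for k in range(6))[2:5] for a in A]).sum(1)
    w=np.convolve(np.r_[sc[-8:],sc,sc[:8]],np.ones(17)/17,'valid')
    return np.degrees(A[w.argmax()]),c
E
python3 - <<'E'
from h import *
import pickle
s=ctrl.get_state();p=s['ee_pos'][:2]-H
togo(.57,-.35,.06,98.5)
a,c=pegs(); print('peg phase mod 60 (start 48.3)',a)
E
```

```text
8.4 [ 0.5811 -0.2893  0.0604] yaw 98.42 z [-0.  0. -1.] w -0.0001715959717398998 q6 -0.72
units [-0.973 -0.331  0.007] turn -0.01591263579886686
peg phase mod 60 (start 48.3) 9.0
```

Call:
move_arm(deltas="0.093 0.011 0 -0.5 0;0.093 0.011 0 -0.5 0;0.093 0.011 0 -0.5 0;0.093 0.011 0 -0.5 0;0.093 0.011 0 -0.5 0;0.093 0.011 0 -0.5 0;0.093 0.011 0 -0.5 0;0.093 0.011 0 -0.5 0;0.093 0.011 0 -0.5 0;0.093 0.011 0 -0.5 0;0.093 0.011 0 -0.5 0;0.093 0.011 0 -0.5 0;0.093 0.011 0 -0.5 0;0.093 0.011 0 -0.5 0;0.093 0.011 0 -0.5 0;0.093 0.011 0 -0.5 0;0.093 0.011 0 -0.5 0;0.093 0.011 0 -0.5 0;0.06 0.007 0 -0.33 0;0 0 0 0 0")

```text
time: 10.95
ee_pos: [0.5397, -0.1958, 0.0605]
tcp_rot: [-0.0, 0.3, 0.954, 0.0]
wrist_force: [0.2, -0.1, -0.3]
width: 0.0002
grip_force: 0.0
```

Run:
```python
from h import *
togo(.57,-.35,.06,98.5)
s=ctrl.get_state();p=s['ee_pos'][:2]-H;print('finger polar',np.hypot(*p),np.degrees(np.arctan2(p[1],p[0])))
a,c=pegs(); print('phase',a)
c=cam('side'); cv2.imwrite('pics/s3.png',cv2.resize(c['img'][150:350,220:460,::-1],None,fx=3,fy=3,interpolation=cv2.INTER_CUBIC))
```

```text
10.95 [ 0.5397 -0.1958  0.0605] yaw 145.1 z [-0.001  0.    -1.   ] w 0.00019946496060913735 q6 -1.43
units [-1.884 -1.819  0.006] turn 9.319904006871173
finger polar 0.12837387489878965 47.07392965995013
phase 54.5
```

View pics/s3.png

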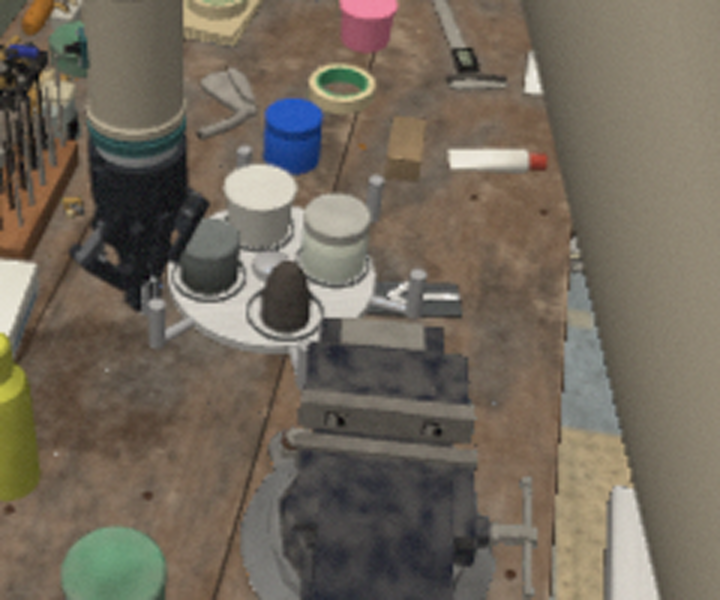

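Call:
move_arm(deltas="0.093 0.011 0 -0.5 0;0.093 0.011 0 -0.5 0;0.093 0.011 0 -0.5 0;0.093 0.011 0 -0.5 0;0.093 0.011 0 -0.5 0;0.093 0.011 0 -0.5 0;0.08 0.01 0 -0.4 0;0.04 0.005 0 -0.2 0;0 0 0 0 0;-0.15 0 0 0 0;-0.15 0 0 0 0;0 0 -0.4 0 0;0 0 -0.5 0 0;0 0 0 0 0")

```text
time: 12.8
ee_pos: [0.5261, -0.1798, 0.1167]
tcp_rot: [0.003, 0.147, 0.989, -0.001]
wrist_force: [0.3, -0.2, -0.7]
width: -0.0005
grip_force: 0.0
```

Call:
move_arm(deltas="-0.184 -0.06 0 1 0;-0.184 -0.06 0 1 0;-0.184 -0.06 0 1 0;-0.184 -0.06 0 1 0;-0.184 -0.06 0 1 0;-0.184 -0.06 0 1 0;-0.184 -0.06 0 1 0;-0.184 -0.06 0 1 0;-0.184 -0.06 0 1 0;-0.184 -0.06 0 1 0;-0.184 -0.06 0 1 0;-0.184 -0.06 0 1 0;0 0 0 0 0;0 0 0 0 0")

```text
time: 14.55
ee_pos: [0.5848, -0.2962, 0.1137]
tcp_rot: [-0.001, 0.622, 0.783, 0.0]
wrist_force: [-0.2, -0.3, -0.6]
width: -0.0002
grip_force: 0.0
```

Run:
```python
from h import *
import pickle
a,c=pegs(); print('phase',a)
t=np.radians(12.9); er=np.array([np.cos(t),np.sin(t)]); et=np.array([-er[1],er[0]])
togo(*(H+.128*er-.036*et),.065,102.9)
w=cam('wrist'); pickle.dump((c,w),open('c1.pkl','wb'))
cv2.imwrite('pics/w4.png',w['img'][:,:,::-1])
for k in range(6): print(k*60+12.9,pix(w,[*(H+.128*np.array([np.cos(t+k*np.pi/3),np.sin(t+k*np.pi/3)])),.072]))
```

```text
phase 12.75
14.6 [ 0.5849 -0.2961  0.1139] yaw 103.13 z [-0.001  0.001 -1.   ] w -0.00022540918367096538 q6 -0.8
units [-0.005  0.003  0.815] turn 0.04672253978728804
12.9 [283.96244443 175.39238435]
72.9 [139.43755014 -74.13905226]
132.9 [-153.14190603  -75.4707539 ]
192.9 [-200.73219889  173.35474981]
252.9 [-27.4315841  350.13930486]
312.9 [179.4045872  350.95799168]
```

View pics/w4.png

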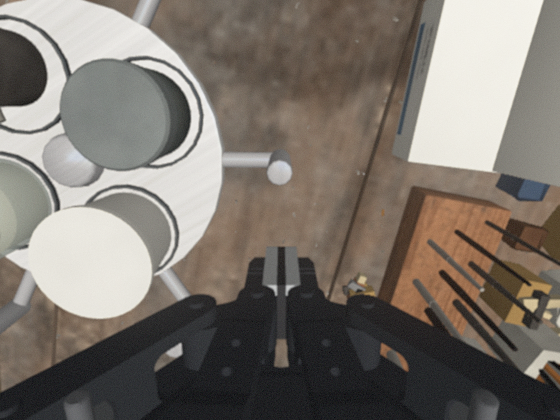

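Call:
move_arm(deltas="0 0 0.3 0 0;0 0 0.3 0 0;0 0 0.22 0 0;0 0 0 0 0;0.06 0 0 0 0;0.06 0 0 0 0;0.06 0 0 0 0;0.06 0 0 0 0;0.04 0 0 0 0;0.02 0 0 0 0;0.093 0.011 0 -0.5 0;0.093 0.011 0 -0.5 0;0.093 0.011 0 -0.5 0;0.093 0.011 0 -0.5 0;0.093 0.011 0 -0.5 0;0.093 0.011 0 -0.5 0;0.093 0.011 0 -0.5 0;0.093 0.011 0 -0.5 0;0.093 0.011 0 -0.5 0;0.093 0.011 0 -0.5 0")

```text
time: 17.15
ee_pos: [0.5641, -0.2256, 0.0653]
tcp_rot: [0.0, 0.437, 0.9, 0.0]
wrist_force: [0.4, -0.4, -0.1]
width: 0.0001
grip_force: 0.3
```

Call:
move_arm(deltas="0.093 0.011 0 -0.5 0;0.093 0.011 0 -0.5 0;0.093 0.011 0 -0.5 0;0.093 0.011 0 -0.5 0;0.093 0.011 0 -0.5 0;0.093 0.011 0 -0.5 0;0.093 0.011 0 -0.5 0;0.093 0.011 0 -0.5 0;0.093 0.011 0 -0.5 0;0.093 0.011 0 -0.5 0;0.07 0.01 0 -0.4 0;0.05 0.006 0 -0.25 0;0.03 0.004 0 -0.15 0;0 0 0 0 0;0 0 0 0 0")

```text
time: 19.02
ee_pos: [0.5188, -0.1801, 0.0652]
tcp_rot: [-0.0, 0.199, 0.98, 0.0]
wrist_force: [0.6, -0.5, 0.4]
width: -0.0002
grip_force: 0.0
```

Run:
```python
from h import *
togo(.57,-.35,.065,162.9)
s=ctrl.get_state();p=s['ee_pos'][:2]-H;print('finger polar',np.hypot(*p),np.degrees(np.arctan2(p[1],p[0])))
a,c=pegs(); print('phase',a)
import pickle; pickle.dump(c,open('c2.pkl','wb'))
cv2.imwrite('pics/t5.png',cv2.resize(c['img'][184:284,228:316,::-1],None,fx=6,fy=6,interpolation=cv2.INTER_CUBIC))
```

```text
19.025 [ 0.5188 -0.1801  0.0652] yaw 157.07 z [-0.  0. -1.] w -0.00016558000632036458 q6 -1.63
units [-1.89  -2.275  0.003] turn -1.1668487198208026
finger polar 0.12823516273295954 58.786990810616864
phase 6.5
```

View pics/t5.png

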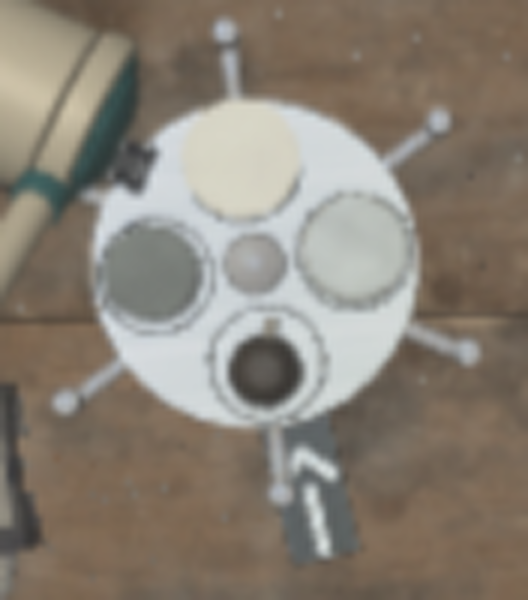

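The chuck (top at about (265,370)) stands roughly 6° short of the arrow line. I'll compute what remains.

Run:
```python
from h import *
import pickle
c=pickle.load(open('c2.pkl','rb'))
T=lambda u,v,z: at(c,(u+.5)/6-.5+228,(v+.5)/6-.5+184,z)[:2]
for n,p in dict(chuck85=T(265,370,.085),chuck70=T(265,370,.07),pocket=T(268,364,.038),peg=T(280,493,.072),hubcap=T(255,263,.048)).items():
    d=p-H; print(n,p.round(4),np.hypot(*d).round(4),np.degrees(np.arctan2(d[1],d[0]))%360)
```

```text
chuck85 [ 0.3916 -0.2952] 0.0609 185.0792089152044
chuck70 [ 0.3917 -0.2949] 0.0608 184.81166421662545
pocket [ 0.3953 -0.296 ] 0.0574 186.18420885144388
peg [ 0.3248 -0.3023] 0.1281 185.61122103128798
hubcap [ 0.4512 -0.2896] 0.0011 169.5693413688801
```

Call:
move_arm(deltas="0.056 0.007 0 -0.3 0;0.074 0.009 0 -0.4 0;0.056 0.007 0 -0.3 0;0.037 0.004 0 -0.2 0;0.025 0.003 0 -0.13 0;0.012 0.002 0 -0.07 0;0 0 0 0 0;-0.1 0 0 0 0;-0.2 0 0 0 0;-0.3 0.1 0 0 0;0 0 -0.5 0 0;0 0 -0.5 0 0;0 0 -0.5 0 0;0 0 -0.5 0 0;0 0 -0.5 0 0;0 0 0 0 0;0 0 0 0 0")

```text
time: 21.2
ee_pos: [0.5411, -0.1769, 0.2145]
tcp_rot: [-0.001, 0.139, 0.99, 0.0]
wrist_force: [0.2, 0.1, -0.8]
width: 0.0001
grip_force: 0.0
```

Run:
```python
from h import *
togo(.57,-.35,.065,162.9)
a,c=pegs(); print('phase',a)
import pickle; pickle.dump(c,open('c3.pkl','wb'))
A=c['img'][184:284,228:316,::-1]; s=cam('side'); B=s['img'][190:290,260:350,::-1]
pickle.dump((c,s),open('c3.pkl','wb'))
cv2.imwrite('pics/t6.png',np.hstack([cv2.resize(x,None,fx=4.4,fy=4.4,interpolation=cv2.INTER_CUBIC) for x in (A,B)]))
```

```text
21.2 [ 0.5411 -0.1769  0.2145] yaw 164.07 z [-0.001  0.001 -1.   ] w 0.00014297380540298314 q6 -1.73
units [-1.258 -2.642  2.489] turn 0.23348662834748665
phase 13.25
```

View pics/t6.png

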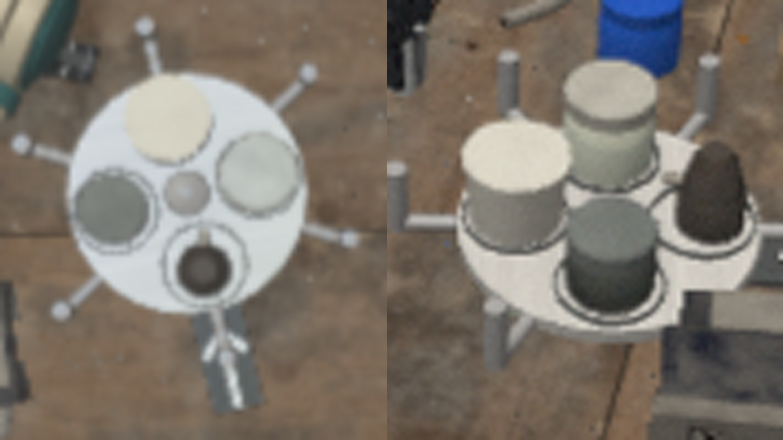

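Run:
```python
from h import *
import pickle
c,s=pickle.load(open('c3.pkl','rb'))
t=np.radians(192.9); e=np.array([np.cos(t),np.sin(t)])
k=4.4
for n,p in dict(top=at(c,204/k-.4+228,270/k-.4+184,.085),sidebase=at(s,(710-387)/k-.4+260,228/k-.4+190,.034),sidemid=at(s,(711-387)/k-.4+260,190/k-.4+190,.063)).items():
    d=p[:2]-H; print(n,p[:2].round(4),'along',(d@e).round(4),'across',(e[0]*d[1]-e[1]*d[0]).round(4))
```

```text
top [ 0.3924 -0.3024] along 0.0612 across -0.0011
sidebase [ 0.3923 -0.3003] along 0.0608 across -0.0031
sidemid [ 0.3941 -0.3018] along 0.0594 across -0.0013
```

```bash
python3 -c "
from bench import ctrl
print(ctrl.hand_in())"
```

```text
the job is handed in; nothing more can be done
None
```

The job is handed in at about 21 s: the drill chuck stands in line with the arrow, about 1–3 mm off the line and 5 mm from the pick-up point as I measured it, with the wheel left still and the arm clear; the judge's result was not shown.

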